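# Clamp the clip-lid jar in the cam jar vice

### The job

Stand the glass clip-lid jar upright in the jar vice, between its jaw and its stop, and then crank the vice's cam round until the follower rests on the cam's full-lift dwell, so that the jar stays firmly clamped with nobody holding the crank. Handle the jar and the crank gently, never let the loaded crank fly round by itself, and leave the other kitchen things where they are.

Things in the scene. Friction and masses are not known exactly. Their poses are not given: they have to be found in the camera images.
- jar: Glass jar, standing: body 56 mm diameter, 76 mm tall; lid 54 mm diameter above it; 93 mm tall over all; 0.22 to 0.42 kg. Origin: centre of its underside, z up. Wire clip out to 36 mm from the axis on its +x side, 66 to 86 mm up; lid hinge out to 32 mm on its -x side, 63 to 89 mm up; +y and -y sides plain. Found left or right of the vice.
- vice: Jar vice fixed to the counter; place and yaw vary. Aluminium base plate 110 mm (x) by 280 mm (y), 12 mm thick; origin on the counter, 15 mm to +y of the plate's middle; z up; y is the clamping direction. Along y: crank shaft at -85 mm, low on it a disc cam, roller follower, sprung jaw, the jar's place, fixed stop. The jar's place is open to +x and -x.
- nest (a point): Where the middle of the jar's underside is set down: on top of the base plate (12 mm above the counter), halfway along the 13 mm of free play between drawn-back jaw and stop; axes as the vice's. The jaw later slides the jar about 7 mm to +y against the stop.
- stop: Fixed stop at the +y side of the jar's place: two rubber-faced plates in a shallow V (each turned 20 degrees), top 60 mm above the counter. Origin on top of the base plate, on the axis of a jar that lies against it.
- jaw_home (a point): Fixed point: middle of the face of the drawn-back jaw, 41 mm above the counter. The jaw is a flat upright plate 50 mm wide, top 62 mm above the counter. The follower pushes it to +y by up to 20 mm through a 5 N/mm spring: on the dwell it presses the jar with about 25 N.
- cam_axis (a point): Fixed point on the shaft's axis at the disc cam's mid height, 37 mm above the counter. Cam: base radius 18 mm, full-lift radius 38 mm. Clockwise order at the follower: base, rise 1.5 rad, dwell 0.6 rad at full lift, steep fall 0.9 rad. The cam sits on the shaft at an angle to the crank arm that differs each time and is not measured.
- shaft (a point): Point on the upright axis of the crank shaft, 118 mm above the counter (level with the knob's foot). The crank arm turns about it. Let go on the rise or the fall, the springs throw the crank round until the jaw is drawn back; let go on the dwell, it stays.
- knob: Crank knob: upright plastic cylinder 22 mm diameter, 44 mm tall, spinning freely on its pin 55 mm from the shaft's axis, so the hand can keep its heading. Origin: centre of its foot, 118 mm above the counter. Crank arm right below it, top face 116 mm. The jar in the vice is 105 mm high, so fingers kept above 118 mm pass over it.
- crank (a joint): Crank angle, rad, clockwise from above positive, no end stop; 0: arm points to the vice's -y. Starts within 0.4 of 0, jaw drawn back. Turning clockwise, force at the knob: under 1 N; on the rise 1 to 3 N against the turn, growing to 7 to 10 N as the jar is squeezed; on the dwell it drops below 2 N; on the fall it pulls ahead, up to 15 N. Dwell's middle: somewhere in 2.4 to 4.45 rad.
- jug: Grey ceramic creamer jug, 66 mm diameter, 80 mm tall, handle to +y; at the other side of the vice from the jar; leave alone. Origin: centre of the underside.
- mug: White mug, 76 mm diameter, 85 mm tall; leave alone. Origin: centre of the underside.
- brush: Orange dish brush lying beyond the vice, 225 mm long along its x, 28 mm high; leave alone. Origin on the counter.
- soap: Clear soap bottle, 60 mm diameter, 170 mm tall; leave alone. Origin: centre of the underside.
- bowl: Small bowl, 120 mm diameter, 50 mm tall; leave alone. Origin: centre of the underside.

How it is judged:
By the outcome, as a careful person would: the job done as asked, in the order asked, and still so for the second after the job is handed in, with the robot touching nothing.
It also fails if it takes over 64 s, if anything falls off the work surface, if the arm or the gripper's body presses on something with over 40 N, if the wrist force passes 120 N, or if a joint passes its speed limit or range.

### The arm

A 7-joint arm with a two-finger parallel gripper is mounted at the origin on the work surface. World frame = base frame: x ahead of the robot, y to its left, z up, the work surface at z = 0. Lengths are in m, angles in rad, forces in N, time in s.
With the tool pointing down it reaches from about 0.425 to 0.875 m from the base axis. Payload 4.7 kg.
Tool frame: the origin (TCP) lies on the centre line of the jaws, within the pads' length; the fingertips stand robot.nose_length ahead of it and the grasp point (between the pads) lies 2 mm behind it (robot.nose_length is the distance from the TCP to the fingertips, in m); z points along the fingers, y is the line along which they close (so a half turn about z gives the same grasp; the last joint's range is limited). The gripper opens to 85 mm and grips with 20 to 120 N. Pads are 22 mm wide; open, the fingers measure 114 mm over their backs; the gripper's body (76 mm by 85 mm) begins 54 mm behind the grasp point. The pads swing forward as they close: fully open they stand 13 mm farther back than shut.
Start: joints at [-1.28, 0.321, -0.07, 1.45, 0.023, 1.371, -0.057], TCP at [0.178, 0.625, 0.248] pointing down, gripper open.
Joint ranges: [-2.86, 2.86], [-0.3, 2.09], [-1.38, 1.24], [0.06, 2.45], [-1.56, 4.7], [0.09, 2.05], [-2.69, 2.69]. Speed limits (rad/s): [2.57, 2.57, 3.14, 3.14, 3.14, 3.14, 3.14].

### API

Orientations are given as a unit quaternion [x, y, z, w].
In Python, from bench import get_state, camera, workorder, robot gives the robot as it stands.
- The arm moves only by the tool drive_tool, never from a script. Its argument "targets" is a list of rows, each a list of 3 entries, a list of its own where there are three numbers: the shift along the tool's x, y, z in cm, then the turn about the tool's z in rad, then the opening, from 0 (shut) to 1 (fully open). A call has 1 to 12 rows; each row shifts and turns the commanded pose from where the row before left it, along the tool's axes as they then stand; what a row does not reach is not made up. A row lasts 1/10 s, in which the tool goes at most 50 mm and 8.59 degrees, less where a joint would pass 70% of its speed; a pose out of reach is approached as far as the arm can. A call with a gripper value outside its range is refused whole. The fingers move at their own pace and stop on an object; the grip force is fixed at half the most. Time passes only in rows, so rows that do not move let the fingers close. It gives the time, the measured TCP pose, the force, the opening and the grip force at its end, in the units of the state.
- get_state(): the state, without advancing time (a new reading comes with each control period).
- camera(name): name is "scene" or "side" or "wrist"; returns a dict with "img" (480x640x3 uint8, blue, green, red), "intrinsics" (3x3 intrinsics, pixels), "eye" and "attitude" of the camera in the world. Camera axes: x right, y down, z forward; pixel columns grow to the right and rows downward; lengths in m; the calibration is good to about 2 mm. A picture is of the moment at which its call begins. There is no depth.
- workorder.sign_off(): hands the job in; it is judged then, once.
The state is a dict: "clock": time; "qpos": joint angles; "joint_velocities": joint speeds; "tau": joint torques, N m; "tcp_pos": TCP position; "ee_rot": TCP orientation; "ft_force": force on the tool from outside, world axes, zero at the start; "ft_torque": the same for the moment, N m; "finger_gap": finger opening in m; "gripper_force": force on a finger pad.
Only numpy, scipy, OpenCV 4.12 (cv2) and the standard library are available. Lean on these libraries where they do the work, as an engineer would, in place of code of your own. Each camera call takes 0.05 s, during which the arm holds its last target. There are 200 camera calls.

## Working session

There is one attempt and no reset: what is moved stays moved. The work goes in short steps, Python scripts to look and compute and a tool call to move; the robot and the scene stay as the last step left them, time stands still between calls to the robot, and variables do not carry over. Pictures are saved under pics/ and viewed, at most 10 in all, crops included, and the job is handed in when it is done.

Besides the shell and the picture viewer there is one more tool, called as name(argument=value, ...), one argument or row to a line, values as JSON. drive_tool: Moves the arm, as the interface text tells. Its arguments: {"type":"object","properties":{"targets":{"type":"array","items":{"type":"array"}}},"required":["targets"]}

```bash
ls; mkdir -p pics; python3 - <<'E'
from bench import get_state, camera, workorder, robot
import cv2,numpy as np
print(robot, [a for a in dir(robot) if a[0]!='_'], robot.nose_length)
s=get_state();print({k:np.round(v,3) for k,v in s.items()})
ims=[]
for n in("scene","side"):
    c=camera(n);cv2.imwrite(f"pics/{n}0.png",c["img"]);print(n,c["intrinsics"],c["eye"],c["attitude"])
c=camera("wrist");cv2.imwrite("pics/wrist0.png",c["img"]);print(c["intrinsics"],c["eye"],c["attitude"])
E
```

```text
pics
<Robot object at 0x7f1e88567b60> ['IKError', 'nose_length'] 0.017
{'clock': np.float64(0.0), 'qpos': array([-1.28 ,  0.322, -0.07 ,  1.452,  0.023,  1.371, -0.057]), 'joint_velocities': array([ 0.001,  0.   , -0.   ,  0.001,  0.001,  0.001, -0.   ]), 'tau': array([-0.0000e+00, -4.9359e+01, -3.8200e-01, -3.1433e+01,  1.3000e-02,
        1.2000e-02, -0.0000e+00]), 'tcp_pos': array([0.178, 0.625, 0.247]), 'ee_rot': array([ 0.138,  0.99 , -0.001, -0.   ]), 'ft_force': array([0.466, 0.236, 0.264]), 'ft_torque': array([0.014, 0.031, 0.011]), 'gripper_force': np.float64(0.0), 'finger_gap': np.float64(0.086)}
scene [[524.8204038    0.         323.84829889]
 [  0.         524.8204038  245.66008416]
 [  0.           0.           1.        ]] [1.17628065 0.53892873 0.67304983] [ 0.33920628  0.82535644 -0.41758015 -0.17132616]
side [[496.46066775   0.         310.33279774]
 [  0.         496.46066775 238.10862431]
 [  0.           0.           1.        ]] [ 0.16961997 -0.65697529  0.60256744] [ 0.8375377  -0.25929544  0.15066901 -0.45672238]
[[424.05887434   0.         319.50326477]
 [  0.         424.05887434 241.82287979]
 [  0.           0.           1.        ]] [0.09998981 0.64579285 0.37312979] [0.78816078 0.59511397 0.09369078 0.12595233]
```

View pics/scene0.png

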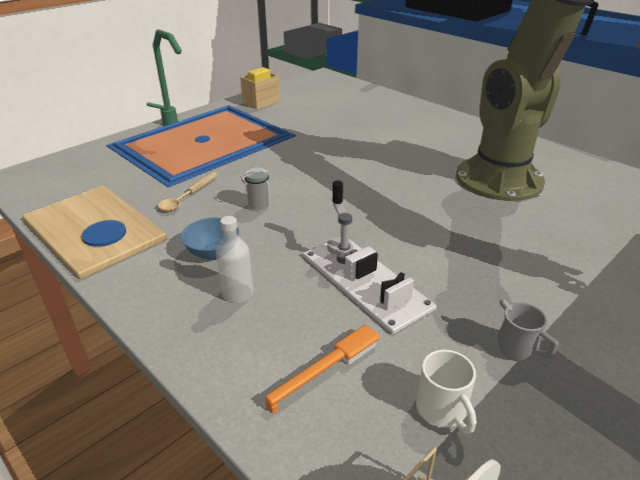

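View pics/side0.png

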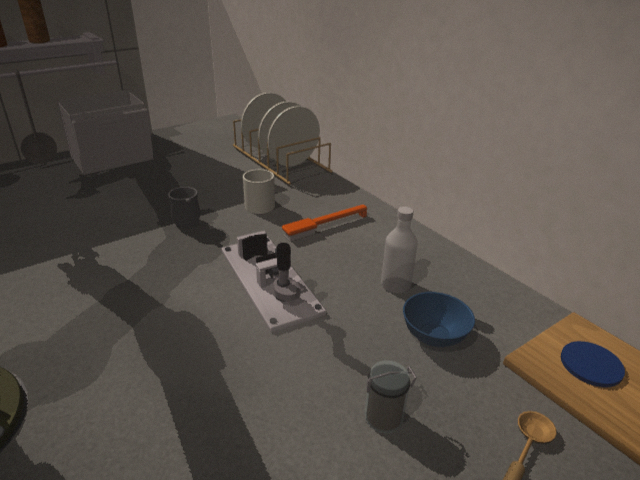

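The scene view shows the jar at about (258,190), the vice plate spanning (305,255)–(432,310) with the knob at (338,191), jug at (522,330), mug at (447,390), brush around (325,365), soap at (235,270). In the side view the jar is at (388,395) with its clip toward (412,378), the knob at (284,255), and the plate from (225,248) to (320,315).

```bash
cat > h.py <<'E'
import numpy as np,cv2
from scipy.spatial.transform import Rotation as R
from bench import get_state,camera
def ray(c,p):
    d=np.linalg.inv(c["intrinsics"])@[p[0],p[1],1.]
    d=R.from_quat(c["attitude"]).as_matrix()@d
    return np.array(c["eye"]),d/np.linalg.norm(d)
def plane(c,p,z):
    e,d=ray(c,p); return e+d*(z-e[2])/d[2]
def tri(obs):
    A=np.zeros((3,3));b=np.zeros(3);L=[ray(c,p) for c,p in obs]
    for e,d in L:
        M=np.eye(3)-np.outer(d,d);A+=M;b+=M@e
    x=np.linalg.solve(A,b)
    return x,[np.linalg.norm((np.eye(3)-np.outer(d,d))@(x-e)) for e,d in L]
def proj(c,X):
    x=c["intrinsics"]@(R.from_quat(c["attitude"]).as_matrix().T@(np.array(X)-c["eye"]));return x[:2]/x[2]
E
python3 - <<'E'
from h import *
import pickle
a=camera("scene");b=camera("side");pickle.dump((a,b),open("v0.pkl","wb"))
def crop(im,x,y,w,h,W,H): return cv2.resize(im[y:y+h,x:x+w],(W,H),interpolation=cv2.INTER_CUBIC)
p=crop(a["img"],290,170,160,160,400,400)
q=crop(b["img"],210,220,125,125,400,400)
q=cv2.convertScaleAbs(q,alpha=1.8)
j=crop(a["img"],218,155,80,60,266,200);k=cv2.convertScaleAbs(crop(b["img"],345,350,100,90,222,200),alpha=1.8)
bot=np.zeros((200,800,3),np.uint8);bot[:,:266]=j;bot[:,400:622]=k
cv2.imwrite("pics/crop.png",np.vstack([np.hstack([p,q]),bot]))
E
```

```text
(no output)
```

View pics/crop.png

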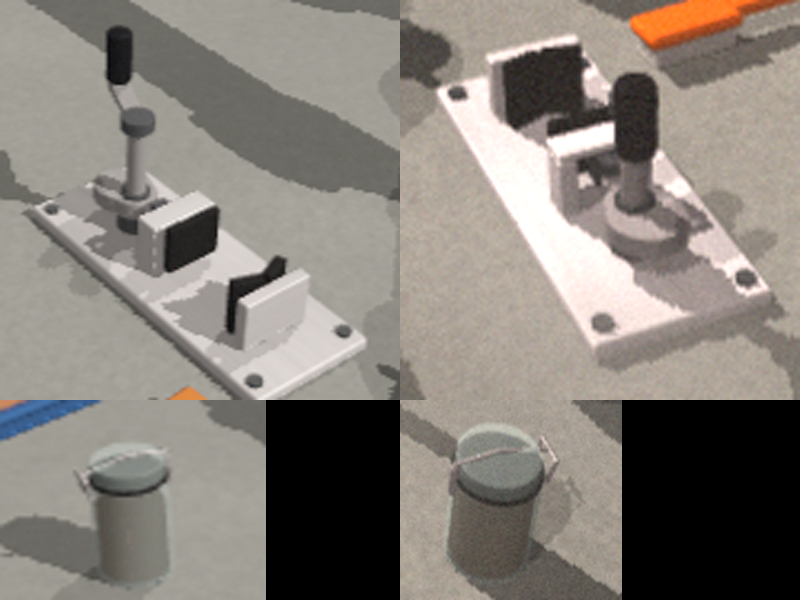

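The crops show four bolts on the plate (scene crop: (51,209), (343,330), (254,380)), the knob upright at (119,55), the shaft top at (138,116), and the jar standing with wire parts at both sides of the lid. Now I'll convert these to positions.

```bash
python3 - <<'E'
from h import *
import pickle
np.set_printoptions(precision=4,suppress=True)
a,b=pickle.load(open("v0.pkl","rb"))
S=lambda u,v:(290+u/2.5,170+v/2.5); D=lambda u,v:(210+(u-400)*.3125,220+v*.3125)
J=lambda u,v:(218+u*80/266,155+(v-400)*.3); K=lambda u,v:(345+(u-400)*100/222,350+(v-400)*.45)
print("bolts scene",[plane(a,S(*p),.013) for p in((51,209),(343,330),(254,380))])
print("bolts side",[plane(b,D(*p),.013) for p in((457,93),(602,322),(745,278))])
print("knob top",tri([(a,S(119,32)),(b,D(638,80))]),"foot",tri([(a,S(119,80)),(b,D(634,155))]))
print("shaft top",plane(a,S(138,116),.118))
print("jar lid",tri([(a,J(128,453)),(b,K(500,448))]))
print("jar lid side plane",plane(a,J(128,453),.093),plane(b,K(500,448),.093))
print("jar sc L",plane(a,J(80,480),.076),"R",plane(a,J(168,455),.08),"side R",plane(b,K(553,455),.08),"L",plane(b,K(452,465),.076))
print("clip tri?",tri([(a,J(80,480)),(b,K(553,455))]),tri([(a,J(168,455)),(b,K(553,455))]))
# others
sc={"soap":(236,296),"bowl":(210,255),"jug":(519,352),"mug":(445,415),"brush1":(272,402),"brush2":(370,340)}
for k,p in sc.items(): print(k,plane(a,p,0))
E
```

```text
bolts scene [array([ 0.5852, -0.0993,  0.013 ]), array([0.5334, 0.1604, 0.013 ]), array([0.6209, 0.1474, 0.013 ])]
bolts side [array([0.5352, 0.1579, 0.013 ]), array([ 0.4984, -0.0878,  0.013 ]), array([ 0.5848, -0.1015,  0.013 ])]
knob top (array([ 0.5234, -0.0856,  0.1615]), [np.float64(0.0015666219837941811), np.float64(0.001566621983794254)]) foot (array([ 0.5206, -0.0864,  0.1161]), [np.float64(0.00083693007739789), np.float64(0.000836930077397843)])
shaft top [ 0.5497 -0.0367  0.118 ]
jar lid (array([ 0.5297, -0.3392,  0.0939]), [np.float64(0.0015859441125282996), np.float64(0.001585944112528441)])
jar lid side plane [ 0.5277 -0.3393  0.093 ] [ 0.5317 -0.3395  0.093 ]
jar sc L [ 0.5572 -0.3577  0.076 ] R [ 0.4948 -0.3366  0.08  ] side R [ 0.5643 -0.3541  0.08  ] L [ 0.5098 -0.3225  0.076 ]
clip tri? (array([ 0.5625, -0.3532,  0.0802]), [np.float64(0.0018275591916292017), np.float64(0.0018275591916294199)]) (array([ 0.5276, -0.3441,  0.0939]), [np.float64(0.031010951457084872), np.float64(0.03101095145708498)])
soap [ 0.7672 -0.1146  0.    ]
bowl [ 0.7277 -0.2576  0.    ]
jug [0.512  0.3374 0.    ]
mug [0.706  0.3219 0.    ]
brush1 [0.8758 0.1209 0.    ]
brush2 [0.6709 0.1414 0.    ]
```

View pics/wrist0.png

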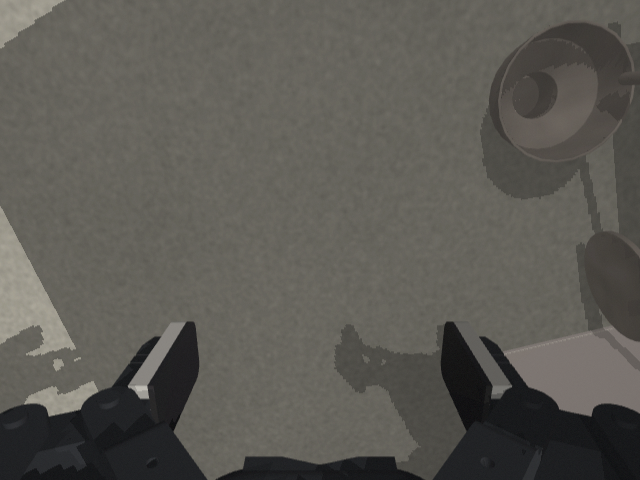

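Checks agree: bolt spacing is 249 × 87 mm, the knob foot is at 116 mm and its top at 161 mm, 54 mm from the shaft, and the jar lid is at 94 mm. Vice yaw is about -0.145 rad. I'm moving so the wrist camera sits over the vice.

drive_tool(
  targets=[
    [[-3.2, -3.0, 0], 0, 1],
    [[-3.2, -3.0, 0], 0, 1],
    [[-3.2, -3.0, 0], 0, 1],
    [[-3.2, -3.0, 0], 0, 1],
    [[-3.2, -3.0, 0], 0, 1],
    [[-3.2, -3.0, 0], 0, 1],
    [[-3.2, -3.0, 0], 0, 1],
    [[-3.2, -3.0, 0], 0, 1],
    [[-3.2, -3.0, 0], 0, 1],
    [[-3.2, -3.0, 0], 0, 1],
    [[-3.2, -3.0, 0], 0, 1],
    [[-3.2, -3.0, 0], 0, 1],
  ],
)

```text
clock: 1.45
tcp_pos: [0.4493, 0.1724, 0.2485]
ee_rot: [0.138, 0.99, 0.0, 0.0]
ft_force: [0.4, 0.1, -0.6]
finger_gap: 0.0855
gripper_force: 0.0
```

drive_tool(
  targets=[
    [[-3.2, -3.0, 0], 0, 1],
    [[-3.2, -3.0, 0], 0, 1],
    [[-3.2, -3.0, 0], 0, 1],
    [[0, 0, 0], 0, 1],
    [[0, 0, 0], 0, 1],
  ],
)

```text
clock: 1.95
tcp_pos: [0.5166, 0.0602, 0.2482]
ee_rot: [0.139, 0.99, 0.0, -0.0]
ft_force: [-0.2, 0.0, 0.4]
finger_gap: 0.0852
gripper_force: 0.0
```

```bash
python3 - <<'E'
from h import *
import pickle
s=get_state();print(s["tcp_pos"],s["ee_rot"],s["qpos"],s["clock"])
c=camera("wrist");pickle.dump(c,open("w1.pkl","wb"));cv2.imwrite("pics/w1.png",c["img"])
E
```

```text
[0.5165602  0.06019299 0.24819651] [ 1.39381061e-01  9.90238804e-01  3.89904639e-05 -1.68445667e-04] [-0.64374427  0.03659783  0.49197744  1.78676938 -0.01800684  1.32290153
  1.14350185] 1.95
```

View pics/w1.png

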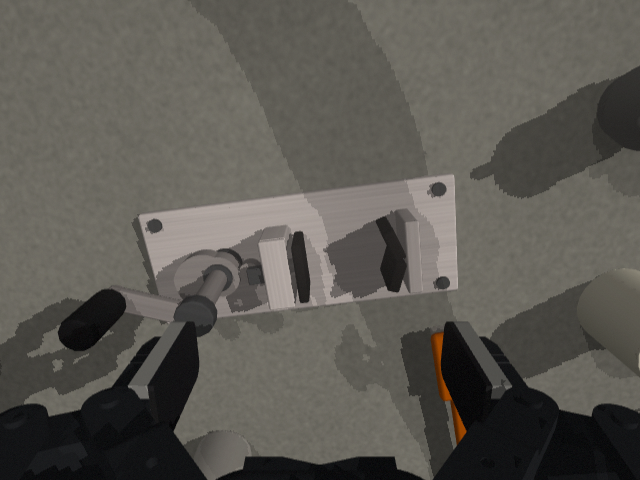

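The wrist view shows bolts at (154,226), (438,189), (442,283), the jaw's white plate at (275,265) with a black pad at (300,265), the stop's black V at (390,255), the knob at about (92,318) and the shaft top at (195,312). I'll zoom on jaw and stop in this view and the scene view for the jar's place.

```bash
python3 - <<'E'
from h import *
import pickle
a,b=pickle.load(open("v0.pkl","rb"));c=pickle.load(open("w1.pkl","rb"))
p=cv2.resize(c["img"][200:320,220:440],(800,436),interpolation=cv2.INTER_CUBIC)
p=cv2.convertScaleAbs(p,alpha=1.5)
q=cv2.resize(a["img"][240:312,336:420],(186,160),interpolation=cv2.INTER_CUBIC)
q=cv2.resize(a["img"][240:312,336:420],(400,343),interpolation=cv2.INTER_CUBIC)[:160+183]
cv2.imwrite("pics/j.png",p)
E
```

```text
(no output)
```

View pics/j.png

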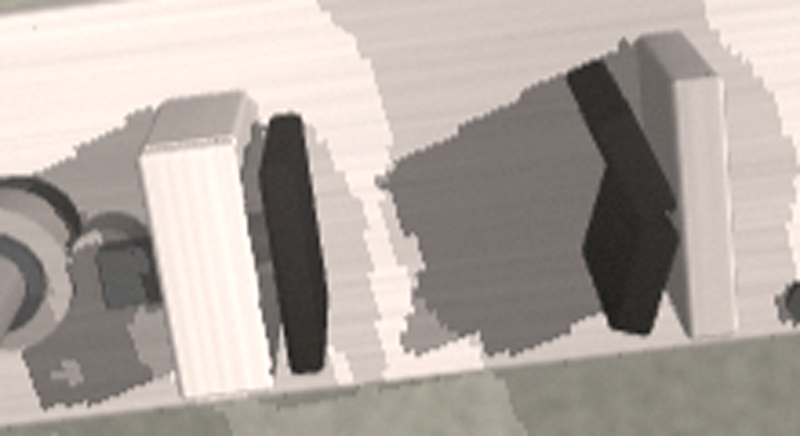

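```bash
cat >> h.py <<'E'
O=np.array([.5619,.0443]);YW=-.1447
ex=np.array([np.cos(YW),np.sin(YW)]);ey=np.array([-ex[1],ex[0]])
def vf(P): d=np.array(P)[:2]-O; return np.round(np.array([d@ex,d@ey])*1000,1)
def vw(x,y): return O+ex*x/1000+ey*y/1000
E
python3 - <<'E'
from h import *
import pickle
np.set_printoptions(precision=4,suppress=True)
a,b=pickle.load(open("v0.pkl","rb"));c=pickle.load(open("w1.pkl","rb"))
C=lambda u,v:(220+u/3.636,200+v/3.636);S=lambda u,v:(290+u/2.5,170+v/2.5)
print("bolts",[vf(plane(c,p,.013)) for p in((154,226),(438,189),(442,283))])
for n,pt,z in(("jaw top",(295,170),.062),("jaw top",(322,372),.062),("jaw bot",(300,117),.02),("jaw bot",(328,290),.02),("stop vtx",(637,238),.06),("pad1 end",(570,75),.06),("pad2 end",(612,325),.06)): print(n,vf(plane(c,C(*pt),z)))
print("scene jaw top",vf(plane(a,S(165,238),.062)),vf(plane(a,S(218,208),.062)))
X,e=tri([(c,C(322,372)),(a,S(165,238))]);print("jaw tri +x",X,vf(X),e)
X,e=tri([(c,C(295,170)),(a,S(218,208))]);print("jaw tri -x",X,vf(X),e)
print("shaft",vf(plane(c,(195,312),.12)))
k=plane(c,(80,333),.162);print("knob top",vf(k)); print(vf(tri([(c,(80,333)),(a,S(119,34))])[0]),tri([(c,(80,333)),(a,S(119,34))]))
for p in((121,300),(106,294)):print(vf(plane(c,p,.118)))
E
```

```text
bolts [array([ -44.8, -140.4]), array([-44. , 110.2]), array([ 44.6, 109.5])]
jaw top [-24.1  -9.8]
jaw top [ 23.7 -10.9]
jaw bot [-23.4 -10.5]
jaw bot [ 22.  -10.2]
stop vtx [ 2.1 61.6]
pad1 end [-36.6  50.6]
pad2 end [22.  54.4]
scene jaw top [32.4 -5.6] [-24.  -10.1]
jaw tri +x [0.5869 0.0289 0.0555] [ 27.  -11.6] [np.float64(0.00012971894137647476), np.float64(0.000129718941376447)]
jaw tri -x [0.5367 0.0379 0.062 ] [-24.   -9.9] [np.float64(0.00016953001840865444), np.float64(0.00016953001840864756)]
shaft [ -7.4 -81.4]
knob top [ -23.1 -132.2]
[ -21.6 -134.4] (array([ 0.5211, -0.0856,  0.1591]), [np.float64(9.147926649864263e-05), np.float64(9.147926649867082e-05)])
[ -21.8 -128.9]
[ -27.4 -137.5]
```

drive_tool(
  targets=[
    [[-1.0, -3.75, 0], 0, 1],
    [[-1.0, -3.75, 0], 0, 1],
    [[-1.0, -3.75, 0], 0, 1],
    [[-1.0, -3.75, 0], 0, 1],
    [[-1.0, -3.75, 0], 0, 1],
    [[-1.0, -3.75, 0], 0, 1],
    [[-1.0, -3.75, 0], 0, 1],
    [[-1.0, -3.75, 0], 0, 1],
    [[-1.0, -3.75, 0], 0, 1],
    [[-1.0, -3.75, 0], 0, 1],
    [[0, 0, 0], 0.13, 1],
    [[0, 0, 0], 0, 1],
  ],
)

```text
clock: 3.2
tcp_pos: [0.5103, -0.3263, 0.2478]
ee_rot: [0.202, 0.979, 0.0, -0.0]
ft_force: [0.2, 0.4, -0.5]
finger_gap: 0.0852
gripper_force: 0.0
```

```bash
python3 - <<'E'
from h import *
import pickle
s=get_state();print(s["tcp_pos"],s["ee_rot"],s["qpos"],s["clock"])
c=camera("wrist");pickle.dump(c,open("w2.pkl","wb"));cv2.imwrite("pics/w2.png",c["img"])
print(proj(c,[.5297,-.3392,.093]))
E
```

```text
[ 0.51032734 -0.32625861  0.24778586] [ 2.02260530e-01  9.79331601e-01  3.45070769e-04 -4.17589450e-04] [-0.15767008  0.2892925   0.83339561  1.59315585 -0.21806531  1.35702152
  1.86523358] 3.2
[315.65986039 257.67446972]
```

View pics/w2.png

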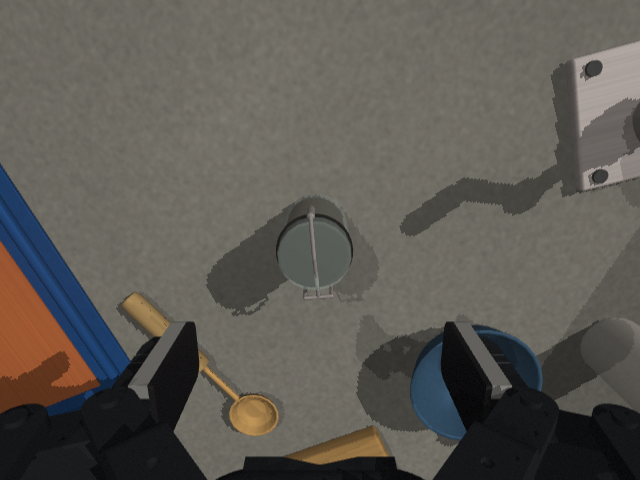

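The lid shows as a circle centred at about (314.5,253), hinge at (311,209), clip at (317,295); the bail is nearly vertical in the image, so the heading is nearly right.

```bash
python3 - <<'E'
from h import *
import pickle
np.set_printoptions(precision=4,suppress=True)
a,b=pickle.load(open("v0.pkl","rb"));c=pickle.load(open("w2.pkl","rb"))
J=lambda u,v:(218+u*80/266,155+(v-400)*.3); K=lambda u,v:(345+(u-400)*100/222,350+(v-400)*.45)
X,e=tri([(c,(314.5,253)),(a,J(128,453)),(b,K(500,448))]);print("lid",X,e)
print(plane(c,(314.5,253),.093),"width",np.linalg.norm(plane(c,(277,253),.091)-plane(c,(352,253),.091)))
h=plane(c,(311,210),.088);k=plane(c,(317,295),.074);d=k-h;print(h,k,"yaw",np.arctan2(d[1],d[0]),np.linalg.norm(d))
s=get_state();M=R.from_quat(s["ee_rot"]).as_matrix();print("tool y heading",np.arctan2(M[1,1],M[0,1]))
J0=X.copy();J0[:2]=X[:2];print("delta tool cm",M.T@(np.array([X[0],X[1],.05])-s["tcp_pos"])*100)
E
```

```text
lid [ 0.5283 -0.3393  0.0935] [np.float64(0.0022579596562295975), np.float64(0.0005814789897254614), np.float64(0.0027822668301065645)]
[ 0.5262 -0.3386  0.093 ] width 0.05302229310628868
[ 0.4979 -0.3289  0.088 ] [ 0.5646 -0.3535  0.074 ] yaw -0.3528314013382832 0.07247634844544554
tool y heading 1.1685080413221884
delta tool cm [-2.172  -0.6593 19.7786]
```

drive_tool(
  targets=[
    [[-2.2, -0.65, 0], 0, 1],
    [[0, 0, 3.0], -0.03, 1],
    [[0, 0, 3.0], 0, 1],
    [[0, 0, 3.0], 0, 1],
    [[0, 0, 3.0], 0, 1],
    [[0, 0, 2.5], 0, 1],
    [[0, 0, 2.0], 0, 1],
    [[0, 0, 1.5], 0, 1],
    [[0, 0, 1.0], 0, 1],
    [[0, 0, 0.5], 0, 1],
    [[0, 0, 0], 0, 1],
  ],
)

```text
clock: 4.35
tcp_pos: [0.528, -0.341, 0.0532]
ee_rot: [0.187, 0.982, 0.0, -0.0]
ft_force: [-0.5, 0.4, 0.3]
finger_gap: 0.0854
gripper_force: 0.0
```

```bash
python3 - <<'E'
from h import *
s=get_state();print(s["tcp_pos"],s["ee_rot"],s["ft_force"])
c=camera("wrist");cv2.imwrite("pics/w3.png",c["img"])
E
```

```text
[ 0.52801315 -0.34103215  0.05319366] [ 1.86702832e-01  9.82416417e-01  1.82388062e-04 -5.42419412e-05] [-0.53291566  0.36002428  0.3042075 ]
```

View pics/w3.png

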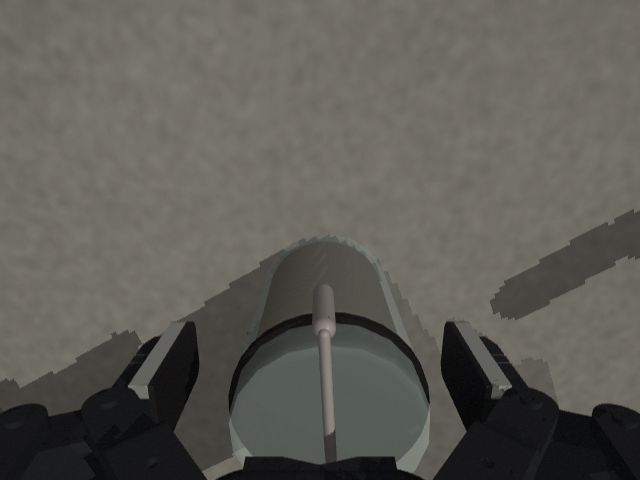

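```bash
python3 - <<'E'
from h import *
s=get_state();M=R.from_quat(s["ee_rot"]).as_matrix()
c=camera("wrist");g=c["img"]
for p,z in(((325,334),.092),((230,420),.09),((429,420),.09),((324,237),0.003)):
    print(p,M.T@(plane(c,p,z)-s["tcp_pos"])*100)
E
```

```text
(325, 334) [ 2.8970625  -0.00831191 -3.82404197]
(230, 420) [ 0.27259601 -2.44490964 -3.62231185]
(429, 420) [ 0.26991859  2.68041985 -3.62176651]
(324, 237) [2.48293006 0.05395128 5.07628099]
```

The jar sits between the open fingers, about 1 mm off centre toward tool +y. I'll correct and close.

drive_tool(
  targets=[
    [[0, 0.1, 0], 0, 0.8],
    [[0, 0, 0], 0, 0.7],
    [[0, 0, 0], 0, 0.66],
    [[0, 0, 0], 0, 0.62],
    [[0, 0, 0], 0, 0.58],
    [[0, 0, 0], 0, 0.5],
    [[0, 0, 0], 0, 0.5],
    [[0, 0, 0], 0, 0.5],
    [[0, 0, 0], 0, 0.5],
  ],
)

```text
clock: 5.35
tcp_pos: [0.5292, -0.34, 0.0542]
ee_rot: [0.187, 0.982, 0.001, 0.001]
ft_force: [0.9, 3.4, 6.3]
finger_gap: 0.0549
gripper_force: 63.3
```

drive_tool(
  targets=[
    [[0, 0, -0.5], 0, 0.5],
    [[0, 0, -1.5], 0, 0.5],
    [[0, 0, -2.5], 0, 0.5],
    [[0, 0, -2.5], 0, 0.5],
    [[0, 0, -2.5], 0, 0.5],
    [[0, 0, -2.5], 0, 0.5],
    [[0, 0, -2.5], 0, 0.5],
    [[0, 0, -2.5], 0, 0.5],
    [[0, 0, -1.5], 0, 0.5],
    [[0, 0, -1.0], 0, 0.5],
    [[0, 0, -0.5], 0, 0.5],
    [[0, 0, 0], 0, 0.5],
  ],
)

```text
clock: 6.55
tcp_pos: [0.528, -0.3406, 0.2532]
ee_rot: [0.187, 0.982, 0.0, -0.0]
ft_force: [-0.4, 0.3, -4.3]
finger_gap: 0.0549
gripper_force: 63.9
```

drive_tool(
  targets=[
    [[0.3, 1.1, 0], 0, 0.5],
    [[0.6, 2.1, 0], 0, 0.5],
    [[0.9, 3.1, 0], 0, 0.5],
    [[1.2, 4.1, 0], 0, 0.5],
    [[1.2, 4.1, 0], 0, 0.5],
    [[1.2, 4.1, 0], 0, 0.5],
    [[1.2, 4.1, 0], 0, 0.5],
    [[1.2, 4.1, 0], 0, 0.5],
    [[1.2, 4.1, 0], 0, 0.5],
    [[1.2, 4.0, 0], 0, 0.5],
    [[0.9, 3.0, 0], 0, 0.5],
    [[0.4, 1.3, 0], 0, 0.5],
  ],
)

```text
clock: 7.75
tcp_pos: [0.5642, 0.0719, 0.2519]
ee_rot: [0.184, 0.983, 0.0, -0.001]
ft_force: [-0.1, 0.6, -2.8]
finger_gap: 0.0548
gripper_force: 64.1
```

drive_tool(
  targets=[
    [[0, 0, 0], 0.07, 0.5],
    [[0, 0, 0], 0.14, 0.5],
    [[0, 0, 0], 0.14, 0.5],
    [[0, 0, 0], 0.14, 0.5],
    [[0, 0, 0], 0.14, 0.5],
    [[0, 0, 0], 0.14, 0.5],
    [[0, 0, 0], 0.14, 0.5],
    [[0, 0, 0], 0.14, 0.5],
    [[0, 0, 0], 0.14, 0.5],
    [[0, 0, 0], 0.1, 0.5],
    [[0, 0, 0], 0.05, 0.5],
    [[0, 0, 0], 0, 0.5],
  ],
)

```text
clock: 8.95
tcp_pos: [0.5648, 0.0656, 0.2526]
ee_rot: [0.757, 0.653, -0.001, -0.0]
ft_force: [-0.1, -0.7, -2.8]
finger_gap: 0.0548
gripper_force: 63.7
```

```bash
python3 - <<'E'
from h import *
np.set_printoptions(precision=4,suppress=True)
s=get_state();M=R.from_quat(s["ee_rot"]).as_matrix();print(s["tcp_pos"],s["qpos"],s["ft_force"],s["finger_gap"],s["clock"])
print("heading err",YW-np.arctan2(M[1,1],M[0,1]),"vice",vf(s["tcp_pos"]))
N=vw(0,24.5);print("delta tool cm to nest",M.T@(np.array([*N,.065])-s["tcp_pos"])*100)
c=camera("scene");d=camera("side");cv2.imwrite("pics/s4.png",np.hstack([c["img"][60:360,200:500],cv2.convertScaleAbs(d["img"][100:400,150:450],alpha=1.6)]))
E
```

```text
[0.5648 0.0656 0.2526] [-0.8146  0.1695  0.7352  1.6746 -0.1158  1.3436 -0.2072] [-0.0661 -0.6932 -2.8344] 0.05484301285061764 8.95
heading err 0.0022518347342446454 vice [-0.2 21.5]
delta tool cm to nest [ 0.3182  0.0378 18.7624]
```

View pics/s4.png

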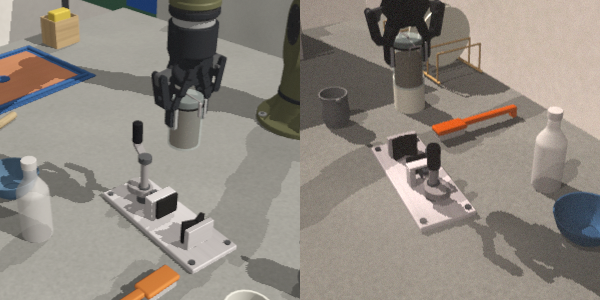

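Jar hangs upright over the vice: scene crop bottom centre about (185,143), side crop bottom about (409,106). I'll check its axis against the TCP.

```bash
python3 - <<'E'
from h import *
np.set_printoptions(precision=4,suppress=True)
a=camera("scene");b=camera("side");s=get_state();M=R.from_quat(s["ee_rot"]).as_matrix()
for p,q in(((385,202),(259,206)),((385.5,203),(259,205))):
    X,e=tri([(a,p),(b,q)]);print(X,e,(M.T@(X-s["tcp_pos"]))*100,vf(X))
# expected bottom projection
B=s["tcp_pos"]+M@[0,0,.0535]
print("exp bottom centre px",proj(a,B),proj(b,B))
# silhouette edges by local difference along a row through the jar
from bench import camera as _
for n,c in(("a",a),("b",b)):
    P=proj(c,B+[0,0,.02]);r=int(P[1]);row=cv2.GaussianBlur(c["img"],(3,3),0)[r].astype(int).sum(1)
    g=np.abs(np.diff(row));lo,hi=int(P[0])-30,int(P[0])+30
    i=[k for k in range(lo,hi) if g[k]>25];print(n,P,r,[(k,int(g[k])) for k in i])
E
```

```text
[0.5394 0.0378 0.175 ] [np.float64(0.009443165002107234), np.float64(0.009443165002107047)] [-3.1691 -2.1426  7.8107] [-21.3  -9.7]
[0.5413 0.0407 0.1751] [np.float64(0.009275338196386434), np.float64(0.009275338196386434)] [-2.8504 -1.9991  7.8043] [-19.9  -6.5]
exp bottom centre px [383.6973 203.2655] [258.1239 182.3921]
a [384.4925 193.1509] 193 [(367, 52), (368, 77), (369, 63), (370, 26), (397, 26), (398, 58), (399, 36)]
b [257.6697 172.3797] 172 [(242, 26), (244, 36), (271, 44), (272, 63), (273, 40), (275, 28), (276, 65), (277, 35)]
```

The pale part in the side view is the mug behind the jar. The silhouette edges match the expected axis within 1–2 px, so I'm lowering.

drive_tool(
  targets=[
    [[0.3, 0, 0], 0, 0.5],
    [[0, 0, 1.0], 0, 0.5],
    [[0, 0, 2.0], 0, 0.5],
    [[0, 0, 2.5], 0, 0.5],
    [[0, 0, 2.5], 0, 0.5],
    [[0, 0, 2.5], 0, 0.5],
    [[0, 0, 2.5], 0, 0.5],
    [[0, 0, 2.0], 0, 0.5],
    [[0, 0, 1.5], 0, 0.5],
    [[0, 0, 1.0], 0, 0.5],
    [[0, 0, 0.5], 0, 0.5],
    [[0, 0, 0], 0, 0.5],
  ],
)

```text
clock: 10.35
tcp_pos: [0.5658, 0.0692, 0.0731]
ee_rot: [0.757, 0.654, -0.0, -0.0]
ft_force: [0.2, -0.4, -3.0]
finger_gap: 0.0552
gripper_force: 63.8
```

drive_tool(
  targets=[
    [[0, 0, 0.1], 0, 0.5],
    [[0, 0, 0.1], 0, 0.5],
    [[0, 0, 0.1], 0, 0.5],
    [[0, 0, 0.0], 0, 0.5],
  ],
)

```text
clock: 10.75
tcp_pos: [0.566, 0.0693, 0.0706]
ee_rot: [0.757, 0.654, 0.0, 0.0]
ft_force: [-0.4, -0.5, -2.9]
finger_gap: 0.0548
gripper_force: 63.8
```

drive_tool(
  targets=[
    [[0, 0, 0.1], 0, 0.5],
    [[0, 0, 0.1], 0, 0.5],
    [[0, 0, 0.0], 0, 0.5],
  ],
)

```text
clock: 11.05
tcp_pos: [0.5658, 0.0692, 0.0682]
ee_rot: [0.757, 0.654, -0.0, -0.0]
ft_force: [0.3, 0.2, -3.0]
finger_gap: 0.0547
gripper_force: 63.8
```

drive_tool(
  targets=[
    [[0, 0, 0.1], 0, 0.5],
    [[0, 0, 0.0], 0, 0.5],
  ],
)

```text
clock: 11.25
tcp_pos: [0.5658, 0.0692, 0.0672]
ee_rot: [0.757, 0.654, -0.0, -0.0]
ft_force: [0.2, -1.1, -3.3]
finger_gap: 0.0549
gripper_force: 63.8
```

drive_tool(
  targets=[
    [[0, 0, 0.05], 0, 0.5],
    [[0, 0, 0.0], 0, 0.5],
  ],
)

```text
clock: 11.45
tcp_pos: [0.5659, 0.0692, 0.0668]
ee_rot: [0.757, 0.654, -0.0, -0.0]
ft_force: [0.4, 0.1, -2.1]
finger_gap: 0.0548
gripper_force: 63.8
```

Contact is starting (weight fell from 3.0 to 2.1 N) at 66.8 mm, where it should be. One more small step, then release.

drive_tool(
  targets=[
    [[0, 0, 0.05], 0, 0.5],
    [[0, 0, 0.0], 0, 0.5],
  ],
)

```text
clock: 11.65
tcp_pos: [0.5659, 0.0692, 0.0663]
ee_rot: [0.757, 0.654, 0.0, 0.0]
ft_force: [-0.1, -0.4, -3.1]
finger_gap: 0.0547
gripper_force: 63.8
```

drive_tool(
  targets=[
    [[0, 0, 0], 0, 0.66],
    [[0, 0, 0], 0, 0.68],
    [[0, 0, 0], 0, 0.75],
    [[0, 0, 0], 0, 0.9],
    [[0, 0, 0], 0, 1],
    [[0, 0, 0], 0, 1],
    [[0, 0, 0], 0, 1],
  ],
)

```text
clock: 12.35
tcp_pos: [0.5659, 0.0693, 0.0664]
ee_rot: [0.757, 0.654, 0.0, -0.0]
ft_force: [0.7, 0.6, -0.3]
finger_gap: 0.0853
gripper_force: 0.0
```

drive_tool(
  targets=[
    [[0, 0, -1.0], 0, 1],
    [[0, 0, -2.0], 0, 1],
    [[0, 0, -3.0], 0, 1],
    [[0, 0, -3.0], 0, 1],
    [[0, 0, -3.0], 0, 1],
    [[0, 0, -2.0], 0, 1],
    [[0, 0, 0], 0, 1],
  ],
)

```text
clock: 13.05
tcp_pos: [0.568, 0.0692, 0.2103]
ee_rot: [0.757, 0.654, 0.003, 0.001]
ft_force: [-0.5, -0.2, 0.1]
finger_gap: 0.0855
gripper_force: 0.0
```

```bash
python3 - <<'E'
from h import *
import pickle
np.set_printoptions(precision=4,suppress=True)
a=camera("scene");b=camera("side");w=camera("wrist");s=get_state();pickle.dump((a,b,w,s),open("v5.pkl","wb"))
print(s["tcp_pos"],vf(s["tcp_pos"]))
A,B,_=[None]*3 or 0,0,0
E
python3 - <<'E'
import pickle,sys
sys.path.insert(0,'.')
from h import *
a,b,w,s=pickle.load(open("v5.pkl","rb"))
B=np.array([*vw(0,24.5),.105])
P=[proj(c,B) for c in(a,b,w)];print(P)
t=[cv2.resize(c["img"][int(p[1])-60:int(p[1])+60,int(p[0])-60:int(p[0])+60],(266,266),interpolation=cv2.INTER_CUBIC) for c,p in zip((a,b),P)]
t[1]=cv2.convertScaleAbs(t[1],alpha=1.7)
q=w["img"][max(0,int(P[2][1])-130):][:266,max(0,int(P[2][0])-133):][:,:266]
print("wrist crop origin",max(0,int(P[2][0])-133),max(0,int(P[2][1])-130),q.shape)
q=cv2.copyMakeBorder(q,0,266-q.shape[0],0,266-q.shape[1],cv2.BORDER_CONSTANT)
cv2.imwrite("pics/v5.png",np.hstack(t+[q]))
E
```

```text
[0.5654 0.0693 0.2057] [-0.2 25.2]
[array([381.18558439, 248.33917392]), array([259.57834527, 226.11197951]), array([320.54207408, 250.14374507])]
wrist crop origin 187 120 (266, 266, 3)
```

```bash
python3 - <<'E'
from h import *
import pickle
np.set_printoptions(precision=4,suppress=True)
a,b,w,s=pickle.load(open("v5.pkl","rb"))
g=cv2.medianBlur(cv2.cvtColor(w["img"],cv2.COLOR_BGR2GRAY),5)
d=np.linalg.norm(w["eye"]-np.array([*vw(0,24.5),.105]));r=424*.027/d;print("exp r",r)
C=cv2.HoughCircles(g,cv2.HOUGH_GRADIENT,1.5,40,param1=80,param2=15,minRadius=int(r*.88),maxRadius=int(r*1.12))
if C is not None:
    for c in C[0][:5]: print(c,vf(plane(w,c[:2],.105)))
h=cv2.cvtColor(w["img"],cv2.COLOR_BGR2HSV);print("lid px hsv",h[250,305],h[240,335],"bg",h[250,100])
m=cv2.inRange(h,np.array(h[250,305]).astype(int)-[12,25,35],np.array(h[250,305]).astype(int)+[12,25,35])
n,l,st,ce=cv2.connectedComponentsWithStats(m);k=l[250,305];print(st[k],ce[k],vf(plane(w,ce[k],.105)))
E
```

```text
exp r 47.51167014905679
[320.25 251.25  48.8 ] [-0.2 23.8]
[338.25 360.75  45.5 ] [ 10.9 -48.3]
[294.75 353.25  47.15] [-16.  -42.9]
[368.25 324.75  47.15] [ 28.7 -23.2]
[414.75 425.25  45.5 ] [ 61.7 -97.5]
lid px hsv [65 16 93] [50 16 93] bg [24 27 95]
[ 275  204   45   88 2406] [299.7681 248.5761] [-11.8  25.5]
```

Jar stands at vice (−0.2, 23.8) with its lid where a standing jar's should be. Next the knob.

drive_tool(
  targets=[
    [[-1.0, -0.15, 0], 0, 0.9],
    [[-2.0, -0.25, 0], 0, 0.8],
    [[-2.5, -0.35, 0], 0, 0.7],
    [[-2.5, -0.35, 0], 0, 0.7],
    [[-2.5, -0.35, 0], 0, 0.7],
    [[-2.5, -0.35, 0], 0, 0.7],
    [[-2.0, -0.25, 0], 0, 0.7],
    [[-1.0, -0.1, 0], 0, 0.7],
    [[0, 0, 0], 0, 0.7],
    [[0, 0, 0], 0, 0.7],
  ],
)

```text
clock: 14.2
tcp_pos: [0.5212, -0.0856, 0.2061]
ee_rot: [0.757, 0.654, 0.0, -0.0]
ft_force: [0.8, 0.3, -0.9]
finger_gap: 0.0597
gripper_force: 0.0
```

```bash
python3 - <<'E'
from h import *
np.set_printoptions(precision=4,suppress=True)
w=camera("wrist");s=get_state();M=R.from_quat(s["ee_rot"]).as_matrix()
print(s["tcp_pos"],vf(s["tcp_pos"]),s["clock"],s["finger_gap"])
P=np.array([.5209,-.0864,.162]);print("delta cm",M.T@(P-s["tcp_pos"])*100)
p=proj(w,P);print("exp px",p)
v=w["img"].max(2);x,y=p.astype(int);m=(v[y-70:y+70,x-90:x+90]<50).astype(np.uint8)
n,l,st,ce=cv2.connectedComponentsWithStats(m)
for i in range(1,n):
    if st[i,4]>200: print(st[i]+[x-90,y-70,0,0,0],ce[i]+[x-90,y-70])
E
```

```text
[ 0.5214 -0.085   0.2061] [ -21.4 -133.7] 14.25 0.059776629924612794
delta cm [-0.1527 -0.0302  4.4095]
exp px [321.2264 293.5472]
[ 298  243   49   72 2758] [321.9112 279.0852]
[231 311   8  52 384] [234.2344 337.8932]
[401 311  10  52 486] [405.7757 337.6008]
```

drive_tool(
  targets=[
    [[0, 0, 1.5], 0, 0.7],
    [[0, 0, 2.0], 0, 0.7],
    [[0, 0, 1.5], 0, 0.7],
    [[0, 0, 1.0], 0, 0.6],
    [[0, 0, 0.4], 0, 0.5],
    [[0, 0, 0], 0, 0.4],
    [[0, 0, 0], 0, 0.35],
    [[0, 0, 0], 0, 0.3],
    [[0, 0, 0], 0, 0.26],
  ],
)

```text
clock: 15.15
tcp_pos: [0.522, -0.086, 0.143]
ee_rot: [0.757, 0.654, 0.001, 0.0]
ft_force: [0.8, -0.1, 0.1]
finger_gap: 0.0225
gripper_force: 0.2
```

drive_tool(
  targets=[
    [[0, 0, 0], 0, 0.22],
    [[0, 0, 0], 0, 0.2],
    [[0, 0, 0], 0, 0.2],
    [[0, 0, 0], 0, 0.2],
    [[0, 0, 0], 0, 0.2],
  ],
)

```text
clock: 15.65
tcp_pos: [0.522, -0.086, 0.1431]
ee_rot: [0.757, 0.654, 0.001, 0.0]
ft_force: [-0.0, -0.8, 5.6]
finger_gap: 0.0204
gripper_force: 58.6
```

```bash
python3 - <<'E'
from h import *
np.set_printoptions(precision=4,suppress=True)
s=get_state();M=R.from_quat(s["ee_rot"]).as_matrix()
print(s["tcp_pos"],vf(s["tcp_pos"]),s["clock"],s["finger_gap"],s["ft_force"])
print("heading-YW",np.arctan2(M[1,1],M[0,1])-YW)
p=vf(s["tcp_pos"])
th0=np.arctan2(-p[0],-(p[1]+85));print("theta",th0,"r",np.hypot(p[0],p[1]+85))
f=lambda t:np.array([-55*np.sin(t),-85-55*np.cos(t)])
T=np.arange(th0,th0+3.6,.08)
for t in T: d=f(t+.08)-f(t);print(round(t,2),np.round([d[1]/10,d[0]/10],2),end=" ")
E
```

```text
[ 0.522  -0.086   0.1431] [ -20.7 -134.7] 15.65 0.020380364874667295 [-0.0019 -0.8178  5.6499]
heading-YW -0.001273499224042629
theta 0.39464824214679756 r 53.83846208799058
0.39 [ 0.19 -0.4 ] 0.47 [ 0.22 -0.38] 0.55 [ 0.25 -0.36] 0.63 [ 0.27 -0.34] 0.71 [ 0.3  -0.32] 0.79 [ 0.33 -0.3 ] 0.87 [ 0.35 -0.27] 0.95 [ 0.37 -0.24] 1.03 [ 0.39 -0.21] 1.11 [ 0.4  -0.18] 1.19 [ 0.42 -0.15] 1.27 [ 0.43 -0.11] 1.35 [ 0.43 -0.08] 1.43 [ 0.44 -0.04] 1.51 [ 0.44 -0.01] 1.59 [0.44 0.03] 1.67 [0.44 0.06] 1.75 [0.43 0.1 ] 1.83 [0.42 0.13] 1.91 [0.41 0.16] 1.99 [0.39 0.2 ] 2.07 [0.38 0.23] 2.15 [0.36 0.26] 2.23 [0.34 0.28] 2.31 [0.31 0.31] 2.39 [0.29 0.33] 2.47 [0.26 0.36] 2.55 [0.23 0.38] 2.63 [0.2  0.39] 2.71 [0.17 0.41] 2.79 [0.13 0.42] 2.87 [0.1  0.43] 2.95 [0.06 0.44] 3.03 [0.03 0.44] 3.11 [-0.01  0.44] 3.19 [-0.04  0.44] 3.27 [-0.08  0.43] 3.35 [-0.11  0.43] 3.43 [-0.14  0.42] 3.51 [-0.18  0.4 ] 3.59 [-0.21  0.39] 3.67 [-0.24  0.37] 3.75 [-0.27  0.35] 3.83 [-0.29  0.33] 3.91 [-0.32  0.3 ]
```

drive_tool(
  targets=[
    [[0.19, -0.4, 0], 0, 0.2],
    [[0.22, -0.38, 0], 0, 0.2],
    [[0.25, -0.36, 0], 0, 0.2],
    [[0.27, -0.34, 0], 0, 0.2],
    [[0.3, -0.32, 0], 0, 0.2],
    [[0.33, -0.3, 0], 0, 0.2],
  ],
)

```text
clock: 16.25
tcp_pos: [0.5033, -0.0678, 0.1431]
ee_rot: [0.757, 0.654, 0.001, 0.001]
ft_force: [0.5, -0.7, 6.2]
finger_gap: 0.0205
gripper_force: 58.6
```

drive_tool(
  targets=[
    [[0.35, -0.27, 0], 0, 0.2],
    [[0.37, -0.24, 0], 0, 0.2],
    [[0.39, -0.21, 0], 0, 0.2],
    [[0.4, -0.18, 0], 0, 0.2],
    [[0.42, -0.15, 0], 0, 0.2],
    [[0.43, -0.11, 0], 0, 0.2],
  ],
)

```text
clock: 16.85
tcp_pos: [0.4951, -0.0427, 0.1431]
ee_rot: [0.757, 0.654, 0.0, 0.0]
ft_force: [0.1, -0.8, 7.1]
finger_gap: 0.0203
gripper_force: 58.7
```

drive_tool(
  targets=[
    [[0.43, -0.08, 0], 0, 0.2],
    [[0.44, -0.04, 0], 0, 0.2],
    [[0.44, -0.01, 0], 0, 0.2],
    [[0.44, 0.03, 0], 0, 0.2],
    [[0.44, 0.06, 0], 0, 0.2],
    [[0.43, 0.1, 0], 0, 0.2],
    [[0, 0, 0], 0, 0.2],
  ],
)

```text
clock: 17.55
tcp_pos: [0.4995, -0.0165, 0.1431]
ee_rot: [0.757, 0.654, 0.0, 0.0]
ft_force: [-1.0, 0.1, 7.4]
finger_gap: 0.0206
gripper_force: 58.7
```

```bash
cat > st.py <<'E'
from h import *
s=get_state();p=vf(s["tcp_pos"]);t=np.arctan2(-p[0],-(p[1]+85))%(2*np.pi)
F=np.array([s["ft_force"][:2]@ex,s["ft_force"][:2]@ey])
print("t",round(s["clock"],2),"theta",round(t,3),"r",round(np.hypot(p[0],p[1]+85),1),"Ftan",round(F@[-np.cos(t),np.sin(t)],2),"Frad",round(F@[-np.sin(t),-np.cos(t)],2),"gap",s["finger_gap"])
E
python3 st.py
```

```text
t 17.55 theta 1.862 r 55.3 Ftan -0.34 Frad 0.93 gap 0.020585492223738337
```

drive_tool(
  targets=[
    [[0.42, 0.13, 0], 0, 0.2],
    [[0.41, 0.16, 0], 0, 0.2],
    [[0.39, 0.2, 0], 0, 0.2],
    [[0.38, 0.23, 0], 0, 0.2],
    [[0.36, 0.26, 0], 0, 0.2],
    [[0.34, 0.28, 0], 0, 0.2],
  ],
)

```text
clock: 18.15
tcp_pos: [0.5146, 0.0037, 0.143]
ee_rot: [0.757, 0.653, -0.001, -0.0]
ft_force: [-3.4, -1.9, 8.7]
finger_gap: 0.0211
gripper_force: 58.8
```

```bash
python3 st.py
```

```text
t 18.15 theta 2.319 r 55.8 Ftan -3.82 Frad 0.62 gap 0.021097753761482273
```

drive_tool(
  targets=[
    [[0.31, 0.31, 0], 0, 0.2],
    [[0.29, 0.33, 0], 0, 0.2],
    [[0.26, 0.36, 0], 0, 0.2],
    [[0.23, 0.38, 0], 0, 0.2],
    [[0.2, 0.39, 0], 0, 0.2],
  ],
)

```text
clock: 18.65
tcp_pos: [0.5337, 0.0141, 0.143]
ee_rot: [0.757, 0.654, -0.001, -0.001]
ft_force: [-5.2, -2.3, 10.0]
finger_gap: 0.0207
gripper_force: 58.9
```

```bash
python3 st.py
```

```text
t 18.65 theta 2.71 r 56.2 Ftan -5.67 Frad -0.74 gap 0.020731127701558067
```

drive_tool(
  targets=[
    [[0.17, 0.41, 0], 0, 0.2],
    [[0.13, 0.42, 0], 0, 0.2],
    [[0.1, 0.43, 0], 0, 0.2],
    [[0.06, 0.44, 0], 0, 0.2],
  ],
)

```text
clock: 19.05
tcp_pos: [0.5509, 0.0165, 0.143]
ee_rot: [0.757, 0.654, -0.001, -0.001]
ft_force: [-5.1, 0.1, 8.7]
finger_gap: 0.0206
gripper_force: 58.9
```

```bash
python3 st.py
```

```text
t 19.05 theta 3.021 r 56.3 Ftan -5.09 Frad -0.04 gap 0.020570683427817125
```

drive_tool(
  targets=[
    [[0.03, 0.44, 0], 0, 0.2],
    [[-0.01, 0.44, 0], 0, 0.2],
    [[-0.04, 0.44, 0], 0, 0.2],
  ],
)

```text
clock: 19.35
tcp_pos: [0.5629, 0.0149, 0.1429]
ee_rot: [0.757, 0.654, -0.001, -0.002]
ft_force: [-9.0, 0.5, 12.7]
finger_gap: 0.0204
gripper_force: 59.3
```

```bash
python3 st.py
```

```text
t 19.35 theta 3.234 r 56.3 Ftan -8.84 Frad -1.58 gap 0.020373202212233706
```

drive_tool(
  targets=[
    [[-0.04, 0.22, 0], 0, 0.2],
    [[-0.04, 0.21, 0], 0, 0.2],
  ],
)

```text
clock: 19.55
tcp_pos: [0.5666, 0.0139, 0.1428]
ee_rot: [0.757, 0.654, -0.002, -0.003]
ft_force: [-9.5, 1.7, 13.6]
finger_gap: 0.0205
gripper_force: 59.4
```

```bash
python3 st.py
```

```text
t 19.55 theta 3.302 r 56.3 Ftan -9.54 Frad -1.2 gap 0.02049143239406328
```

drive_tool(
  targets=[
    [[-0.05, 0.22, 0], 0, 0.2],
    [[-0.06, 0.21, 0], 0, 0.2],
  ],
)

```text
clock: 19.75
tcp_pos: [0.5709, 0.0123, 0.1429]
ee_rot: [0.757, 0.654, -0.001, -0.003]
ft_force: [-8.1, 1.5, 12.0]
finger_gap: 0.0204
gripper_force: 59.2
```

```bash
python3 st.py
```

```text
t 19.75 theta 3.386 r 56.3 Ftan -8.11 Frad -1.65 gap 0.020449387410255676
```

drive_tool(
  targets=[
    [[-0.07, 0.21, 0], 0, 0.2],
    [[-0.08, 0.21, 0], 0, 0.2],
  ],
)

```text
clock: 19.95
tcp_pos: [0.5761, 0.0098, 0.1429]
ee_rot: [0.757, 0.654, -0.0, -0.001]
ft_force: [-2.6, 0.9, 8.2]
finger_gap: 0.0205
gripper_force: 59.0
```

```bash
python3 st.py
```

```text
t 19.95 theta 3.486 r 56.2 Ftan -2.71 Frad -0.42 gap 0.02052743427908595
```

drive_tool(
  targets=[
    [[-0.09, 0.2, 0], 0, 0.2],
    [[-0.09, 0.2, 0], 0, 0.2],
  ],
)

```text
clock: 20.15
tcp_pos: [0.5802, 0.0074, 0.1429]
ee_rot: [0.757, 0.654, -0.0, -0.001]
ft_force: [-2.9, 0.6, 7.8]
finger_gap: 0.0207
gripper_force: 59.0
```

```bash
python3 st.py
```

```text
t 20.15 theta 3.571 r 56.2 Ftan -2.82 Frad -1.05 gap 0.020687767399322102
```

Force fell from 9.5 to 2.7 N near θ ≈ 3.45, which is the dwell's start. I'll go on about 0.16 rad to the dwell's middle.

drive_tool(
  targets=[
    [[-0.1, 0.19, 0], 0, 0.2],
    [[-0.11, 0.19, 0], 0, 0.2],
    [[-0.12, 0.18, 0], 0, 0.2],
    [[-0.12, 0.18, 0], 0, 0.2],
    [[0, 0, 0], 0, 0.2],
    [[0, 0, 0], 0, 0.2],
  ],
)

```text
clock: 20.75
tcp_pos: [0.5872, 0.0018, 0.143]
ee_rot: [0.757, 0.654, 0.0, -0.0]
ft_force: [-1.7, 0.9, 6.4]
finger_gap: 0.0206
gripper_force: 59.0
```

```bash
python3 st.py; sleep 0; python3 -c "
from bench import get_state;print(get_state()['ft_force'])"
```

```text
t 20.75 theta 3.732 r 56.1 Ftan -1.86 Frad -0.44 gap 0.0206030111097407
[-1.67636731  0.92088012  6.42980157]
```

drive_tool(
  targets=[
    [[0, 0, 0], 0, 0.26],
    [[0, 0, 0], 0, 0.28],
    [[0, 0, 0], 0, 0.32],
    [[0, 0, 0], 0, 0.38],
    [[0, 0, 0], 0, 0.45],
    [[0, 0, 0], 0, 0.5],
    [[0, 0, 0], 0, 0.5],
  ],
)

```text
clock: 21.45
tcp_pos: [0.5874, 0.0013, 0.1423]
ee_rot: [0.757, 0.654, -0.0, -0.0]
ft_force: [0.0, -0.2, 0.8]
finger_gap: 0.0427
gripper_force: 0.0
```

drive_tool(
  targets=[
    [[0, 0, -1.0], 0, 0.5],
    [[0, 0, -2.0], 0, 0.5],
    [[0, 0, -3.0], 0, 0.5],
    [[0, 0, -3.0], 0, 0.5],
    [[0, 0, -3.0], 0, 0.5],
    [[0, 0, 0], 0, 0.5],
    [[0, 0, 0], 0, 0.5],
  ],
)

```text
clock: 22.15
tcp_pos: [0.5878, 0.0013, 0.2634]
ee_rot: [0.757, 0.654, 0.001, 0.0]
ft_force: [0.5, 0.3, -0.2]
finger_gap: 0.0429
gripper_force: 0.0
```

```bash
python3 - <<'E'
from h import *
np.set_printoptions(precision=1,suppress=True)
w=camera("wrist");a=camera("scene");b=camera("side");s=get_state();print(s["tcp_pos"],s["clock"],s["ft_force"])
k=np.array([*vw(-55*np.sin(3.73),-85-55*np.cos(3.73)),.162]);j=np.array([*vw(0,31),.105])
for c in(w,a,b): print(proj(c,k),proj(c,j))
def cr(c,x,y,n,m=1): return cv2.convertScaleAbs(cv2.resize(c["img"][y:y+n,x:x+n],(266,266),interpolation=cv2.INTER_CUBIC),alpha=m)
pw=proj(w,k).astype(int)
v=cv2.resize(w["img"],(355,266))
cv2.imwrite("pics/fin.png",np.hstack([v,cr(a,310,180,120),cr(b,200,180,130,1.7)[:,:170]]))
g=cv2.medianBlur(cv2.cvtColor(w["img"],cv2.COLOR_BGR2GRAY),5)
d=np.linalg.norm(w["eye"]-j);r=424*.027/d
C=cv2.HoughCircles(g,cv2.HOUGH_GRADIENT,1.5,40,param1=80,param2=15,minRadius=int(r*.9),maxRadius=int(r*1.1))
print("r",r);[print(c,vf(plane(w,c[:2],.105))) for c in C[0][:4]]
E
```

```text
[0.6 0.  0.3] 22.3 [ 0.7 -0.3 -0.8]
[318.6 249.7] [271.  117.7]
[346.9 211.9] [383.6 250.1]
[287.3 211.8] [258.3 224.5]
r 40.0115040269681
[267.8 114.8  43. ] [-2.  32.8]
[299.2 236.2  39.8] [ 16.8 -49. ]
[312.8 176.2  41.4] [26.6 -6.8]
[405.8 129.8  39.8] [87.2 23.3]
```

View pics/fin.png

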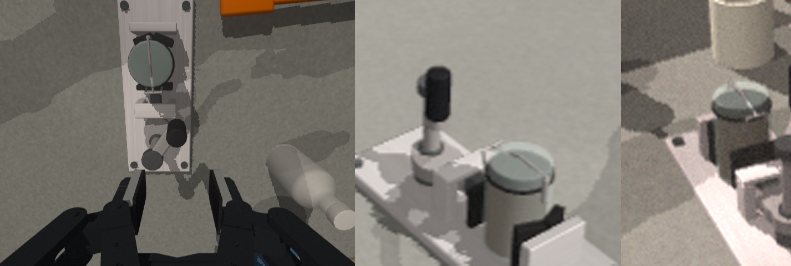

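The jar stands upright against the stop with the jaw pressed on it (lid centre at vice (−2, 33), about 8 mm further to +y), and the knob is near wrist pixel (317,240). I'll check numerically that the crank has stayed there, and let a second pass.

```bash
cat > kn.py <<'E'
from h import *
w=camera("wrist")
m=(w["img"].max(2)[200:290,280:360]<45).astype(np.uint8)
n,l,st,ce=cv2.connectedComponentsWithStats(m);i=1+np.argmax(st[1:,4]);x,y,W,H,A=st[i]
c=(280+x+W/2,200+y+H-W/2);p=vf(plane(w,c,.162));print(st[i],c,p,np.arctan2(-p[0],-(p[1]+85))%(2*np.pi),np.hypot(p[0],p[1]+85))
E
python3 kn.py
```

```text
[  22   15   38   52 1561] (np.float64(321.0), np.float64(248.0)) [ 30.4 -37.5] 3.710905844690455 56.395123902692156
```

drive_tool(
  targets=[
    [[0, 0, 0], 0, 0.5],
    [[0, 0, 0], 0, 0.5],
    [[0, 0, 0], 0, 0.5],
    [[0, 0, 0], 0, 0.5],
    [[0, 0, 0], 0, 0.5],
    [[0, 0, 0], 0, 0.5],
    [[0, 0, 0], 0, 0.5],
    [[0, 0, 0], 0, 0.5],
    [[0, 0, 0], 0, 0.5],
    [[0, 0, 0], 0, 0.5],
  ],
)

```text
clock: 23.35
tcp_pos: [0.5874, 0.0014, 0.2623]
ee_rot: [0.757, 0.654, 0.0, 0.0]
ft_force: [0.4, 0.2, -0.1]
finger_gap: 0.043
gripper_force: 0.0
```

```bash
python3 kn.py
```

```text
[  21   15   37   52 1547] (np.float64(319.5), np.float64(248.5)) [ 30.5 -38.2] 3.719168624072939 55.86134620647805
```

The crank rests at 3.71–3.72 rad and isn't moving, with the robot clear of everything, so I'm handing in.

```bash
python3 -c "
from bench import workorder;print(workorder.sign_off())"
```

```text
the job is handed in; nothing more can be done
None
```

The jar stands upright in the vice, pressed against the stop; the crank was left at 3.72 rad, near the dwell's middle as judged from the knob force, stayed put for over a second after release, and the job is handed in at about 23 s with no verdict returned.

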